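# Plug the interlock key into the test fixture's guard switch

### The arm

A 6-joint arm with a two-finger parallel gripper is mounted at the origin on the work surface. World frame = base frame: x ahead of the robot, y to its left, z up, the work surface at z = 0. Lengths are in m, angles in degrees, forces in N, time in s.
With the tool pointing down it reaches from about 0.375 to 0.9 m from the base axis. Payload 3.1 kg.
Tool frame: the origin (TCP) lies at the very end of the fingers, on their centre line; the grasp point (between the pads) lies 19 mm behind it (bot.tcp_to_grasp is the distance from the TCP to the grasp point, in m); z points along the fingers, y is the direction in which the jaws open and shut (so a half turn about z gives the same grasp; the last joint's range is limited). The gripper opens to 87 mm and grips with 3 to 60 N. Pads are 19 mm wide; open, the fingers measure 117 mm over their backs; the gripper's body (75 mm by 190 mm) begins 51 mm behind the grasp point.
Start: joints at [58.528, 30.224, 82.088, -0, 67.689, -10.227], TCP at [0.226, 0.583, 0.223] pointing down, gripper open.
Joint ranges: [-176.69, 176.69], [-43.24, 126.21], [12.49, 139.97], [-82, 262], [0, 151.66], [-163.58, 163.58]. Speed limits (degrees/s): [159.86, 159.86, 180, 180, 180, 180].

### API

Orientations are given as a 3x3 rotation matrix whose columns are the frame's x, y, z axes.
In Python, from rig import telemetry, eyes, order, bot gives the robot as it stands. The module is installed in compiled form; this text tells all that it offers.
- The arm moves only by the tool servo_tool, never from a script. Its argument "targets" is a list of rows, each a list of 2 entries, a list of its own where there are three numbers: the shift along the tool's x, y, z in m, then the turn, a rotation vector about the tool's x, y, z in rad. In form: [[[tx, ty, tz], [wx, wy, wz]], ...]. A call has 1 to 12 rows; each row is the pose to reach, as a shift and turn from the pose commanded when the call began, along the tool's axes at that moment; what a row does not reach only later rows make up. A row lasts 1/8 s, in which the tool goes at most 62.5 mm and 10.7 degrees, less where a joint would pass 70% of its speed; a pose out of reach is approached as far as the arm can. A call with a gripper value outside its range is refused whole. "gripper" is the finger opening in m, from 0 to 0.087, set as the call begins (left out, the last holds). The fingers move at their own pace and stop on an object; the grip force is fixed at half the most. Time passes only in rows, so rows that repeat a pose let the fingers close. It gives the time, the measured TCP pose, the force and the opening at its end, in the units of the state.
- telemetry.read_state(): the state, without advancing time (a new reading comes with each control period).
- eyes.capture(name): name is "side" or "top" or "wrist"; returns a dict with "pixels" (400x640x3 uint8, blue, green, red), "intrinsics" (3x3 intrinsics, pixels), "extrinsics" (4x4, takes a point from camera to world coordinates); the wrist camera has in their place "T_tool_cam" (4x4, takes a point from camera to tool coordinates, whose origin is the TCP and whose axes are the flange's). Camera axes: x right, y down, z forward; pixel columns grow to the right and rows downward; lengths in m; the calibration is good to about 2 mm. A picture is of the moment at which its call begins: read the wrist's pose just before it. There is no depth.
- order.hand_in(): hands the job in, once; it reports no verdict.
The state is a dict: "time_s": time; "joint_positions": joint angles; "qvel": joint speeds; "tau": joint torques, N m; "position": TCP position; "tcp_rot": TCP orientation; "force": force on the tool from outside, world axes, zero at the start; "moment": the same for the moment, N m; "opening": opening from 0.0 (shut) to 1.0 (fully open).
Only numpy, scipy, OpenCV 4.12 (cv2) and the standard library are available. Lean on these libraries where they do the work, as an engineer would, in place of code of your own. Each camera call takes 0.05 s, during which the arm holds its last target. There are 200 camera calls.

### The job

Enable the guarded test fixture: pull the red-gripped interlock key straight up out of the grey key rest and push its flat steel tongue straight down into the slot of the yellow interlock switch, fully home with its black collar flat on the switch before you let go. Leave the blue key parked in the rest and leave the black meter where it is.

Things in the scene. Friction and masses are not known exactly. Their poses are not given: they have to be found in the camera images.
- red_key: Red-gripped key parked upright in a grey rest. Origin: centre of the red grip, 22 (its x) x 42 (y) x 50 mm high (z up); grasp it across the 22 mm. Below: black collar 40 x 60 x 9 mm, underside 34 mm below the origin, lying on the rest; then a steel tongue 6 (x) x 26 (y) mm, tip 72 mm below the origin, 38 mm deep in the rest with 2 mm play. Same turned half round. 0.1 to 0.2 kg.
- blue_key: The other key: same shape and origin but a blue grip, in the other slot of the same rest (64 x 180 mm, 50 mm high), 100 mm from the red key along the keys' y; which slot holds which varies. It must stay parked.
- switch_mouth (a point): Centre of the yellow switch's mouth, at its rim, 84 mm above the table, z up. Fixed. Slot straight down: 12 (this x) x 32 (this y) mm, 44 mm deep; its top 8 mm flare to 28 x 48 mm. Tongue width goes along this y, either way round. Fully home: collar on the rim, grip centre 34 mm above this point. Rim 46 x 66 mm; a green board under a clear guard 62 mm high lies beyond (+x).
- meter: A loose black handheld meter with a screen, 85 x 130 mm and 28 mm high, lying flat beyond the key rest. Origin at the centre of its underside. It must be left alone.
There are look-alikes about, which are no part of the job. What is meant by the red_key is not green, pink or purple, and is the larger of those in its own colour.

How it is judged (in metres and radians):
On the way:
1. the red key, held by the fingers, is pushed into the switch until its collar is within 6 mm of the rim (horizontal distance between red_key and switch_mouth below 0.009 m and angle between the x axis of red_key and the x axis of switch_mouth, either way round below 0.35 rad and z of red_key in the frame of switch_mouth below 0.04 m and contact force between the fingers and red_key above 0.5 N), for 0.1 s.
At the end, for the whole second after the job is handed in: The red key rests released in the yellow switch: upright within 8 degrees, in line with the slot within 20 degrees and 9 mm, grip centre 28 to 38 mm above the mouth (collar within 4 mm of the rim). The blue key is within 15 mm and the meter within 30 mm of its start (horizontal distance between red_key and switch_mouth below 0.009 m and angle between the x axis of red_key and the x axis of switch_mouth, either way round below 0.35 rad and z of red_key in the frame of switch_mouth between 0.028 and 0.038 m and angle between red_key's own z axis and vertical below 0.14 rad and linear speed of red_key below 0.02 m/s and distance of blue_key from where it was at the start of the episode below 0.015 m and distance of meter from where it was at the start of the episode below 0.03 m); the robot touches nothing.
It fails at once if the blue key is pulled out or shoved by more than 15 mm (distance of blue_key from where it was at the start of the episode above 0.015 m).
It fails at once if the meter is shoved by more than 30 mm (distance of meter from where it was at the start of the episode above 0.03 m).
It also fails if it takes over 42 s, if anything falls off the work surface, if the arm or the gripper's body presses on something with over 40 N, if the wrist force passes 120 N, or if a joint passes its speed limit or range.

## Working session

There is one attempt and no reset: what is moved stays moved. The work goes in short steps, Python scripts to look and compute and a tool call to move; the robot and the scene stay as the last step left them, time stands still between calls to the robot, and variables do not carry over. Pictures are saved under pics/ and viewed, about 8 in all and at most 12, crops included, and the job is handed in when it is done.

Besides the shell and the picture viewer there is one more tool, called after ">>>" as name(argument=value, ...) on one line, values as JSON. servo_tool: Moves the arm, as the interface text tells. Its arguments: {"type":"object","properties":{"targets":{"type":"array","items":{"type":"array"}},"gripper":{"type":"number"}},"required":["targets"]}

```bash
mkdir -p pics; cat > h.py <<'E'
import numpy as np,cv2
from rig import telemetry,eyes,order,bot
def cap(n):
    s=telemetry.read_state(); c=eyes.capture(n)
    if n=="wrist":
        T=np.eye(4);T[:3,:3]=s["tcp_rot"];T[:3,3]=s["position"];E=T@c["T_tool_cam"]
    else: E=c["extrinsics"]
    return c["pixels"],np.array(c["intrinsics"]),np.array(E),s
def pt(K,E,u,v,z):
    d=E[:3,:3]@np.linalg.solve(K,[u,v,1.]);o=E[:3,3]
    return o+d*(z-o[2])/d[2]
def proj(K,E,P):
    p=np.linalg.inv(E)@np.append(P,1);q=K@p[:3];return q[:2]/q[2]
E
python3 - <<'E'
from h import *
for n in("top","side","wrist"):
    p,K,E,s=cap(n);cv2.imwrite(f"pics/{n}0.png",p);np.savez(f"pics/{n}0.npz",K=K,E=E)
    print(n,E.round(3).tolist(),K[0,0],K[:2,2])
print(s)
E
```

```text
top [[-0.001, -0.993, 0.119, 0.443], [-1.0, -0.002, -0.027, 0.039], [0.027, -0.119, -0.993, 1.033], [0.0, 0.0, 0.0, 1.0]] 456.48293428717716 [320.99760564 198.14443743]
side [[0.816, -0.295, 0.497, 0.084], [-0.578, -0.435, 0.691, -0.644], [0.012, -0.851, -0.525, 0.585], [0.0, 0.0, 0.0, 1.0]] 459.53750402656857 [320.00766503 202.08268027]
wrist [[0.362, 0.904, 0.226, 0.164], [0.932, -0.351, -0.09, 0.606], [-0.002, 0.243, -0.97, 0.384], [0.0, 0.0, 0.0, 1.0]] 286.63752930911863 [322.58993106 198.20318025]
{'time_s': 0.1, 'joint_positions': array([ 5.85272887e+01,  3.02708285e+01,  8.21480040e+01, -3.71822690e-04,
        6.76915804e+01, -1.02276541e+01]), 'qvel': array([-0.05831996, -0.07912591, -0.21976113,  0.06922434,  0.00641212,
       -0.03935844]), 'tau': array([-4.91424216e-04, -4.40985525e+01, -1.77150893e+01,  6.34251977e-02,
        5.33650559e-02, -5.44025318e-05]), 'position': array([0.22610232, 0.58196274, 0.22170543]), 'tcp_rot': array([[-9.32039859e-01,  3.62354384e-01, -1.00098667e-03],
       [ 3.62355610e-01,  9.32038465e-01, -1.64670897e-03],
       [ 3.36265867e-04, -1.89751153e-03, -9.99998143e-01]]), 'force': array([-0.25324081, -0.72671768,  0.58920144]), 'moment': array([ 0.03474383, -0.00916073,  0.01718677]), 'opening': 0.9968942445883113}
```

View pics/top0.png

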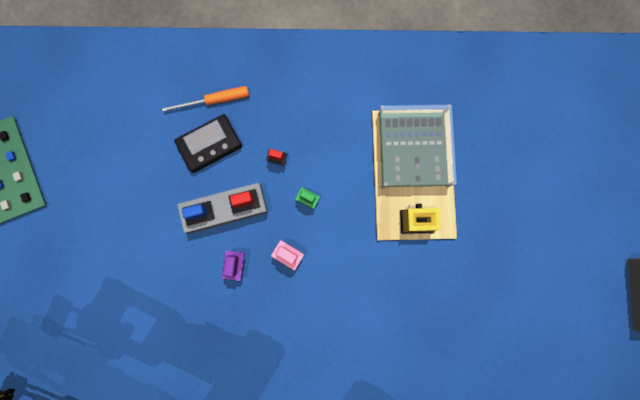

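View pics/side0.png

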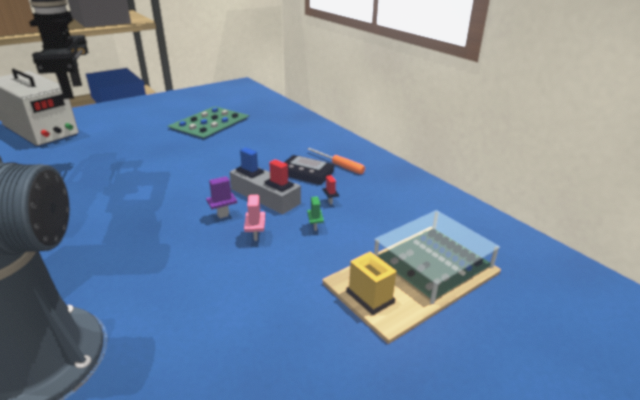

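The top view shows two red candidates: the grip in the grey rest at (242,200), and a smaller loose red key at (276,156). The one in the rest fits, because it is larger and parked beside the blue key at (196,212). The yellow switch is at (424,220). I'll confirm with an enlarged crop.

```bash
python3 - <<'E'
import cv2,numpy as np
p=cv2.imread("pics/top0.png")
a=cv2.resize(p[170:245,170:300],None,fx=6,fy=6,interpolation=2)[:, :800]
b=cv2.resize(p[195:245,390:450],None,fx=6,fy=6,interpolation=2)
o=np.zeros((450+0,780,3),np.uint8);o[:a.shape[0],:a.shape[1]]=a
cv2.imwrite("pics/c1.png",o);
b=cv2.resize(p[198:243,393:448],None,fx=10,fy=10,interpolation=2);cv2.imwrite("pics/c2.png",b)
E
```

```text
(no output)
```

View pics/c1.png

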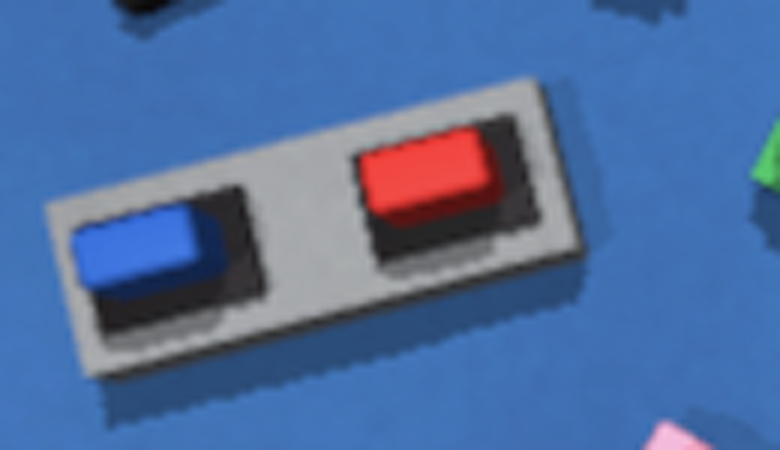

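View pics/c2.png

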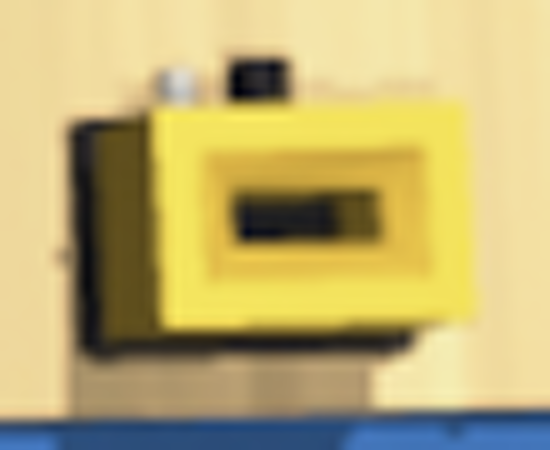

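The crop confirms it: the large red grip sits in the rest's right slot and blue is in the left one. The second crop shows the switch rim as a clear rectangle.

```bash
python3 - <<'E'
from h import *
d=np.load("pics/top0.npz");K,E=d["K"],d["E"]
def go(nm,pts,f,ou,ov,z):
    P=np.array([pt(K,E,ou+(x+.5)/f-.5,ov+(y+.5)/f-.5,z)[:2] for x,y in pts])
    L=np.linalg.norm(np.roll(P,-1,0)-P,axis=1);v=P[1]-P[0]+P[2]-P[3]
    print(nm,P.mean(0).round(4),"L",L.round(4),"yaw long",np.degrees(np.arctan2(v[1],v[0])).round(1));return P.mean(0)
go("rest",[(46,204),(536,78),(582,250),(90,374)],6,170,170,.05)
go("red",[(360,152),(475,128),(492,178),(380,212)],6,170,170,.109)
go("redcollar",[(354,155),(514,114),(540,222),(380,265)],6,170,170,.059)
go("bluecollar",[(82,225),(242,186),(266,295),(104,335)],6,170,170,.059)
go("blue",[(74,230),(188,206),(200,258),(94,290)],6,170,170,.109)
go("rim",[(152,104),(468,104),(476,322),(162,328)],10,393,198,.084)
E
```

```text
rest [0.5402 0.2255] L [0.1801 0.0648 0.1794 0.0633] yaw long -75.4
red [0.5542 0.177 ] L [0.0395 0.0181 0.0392 0.0216] yaw long -75.3
redcollar [0.5526 0.1772] L [0.0585 0.04   0.0584 0.0406] yaw long -75.0
bluecollar [0.527  0.2732] L [0.0577 0.04   0.0582 0.04  ] yaw long -75.9
blue [0.5274 0.2728] L [0.0387 0.0181 0.0366 0.0215] yaw long -75.4
rim [ 0.5128 -0.2024] L [0.0668 0.0458 0.0661 0.047 ] yaw long -89.4
```

```bash
cat >> h.py <<'E'
from scipy.spatial.transform import Rotation as Ro
def move(P,yaw):
    "shift/turn from measured pose to P, tool y at world yaw (deg), pointing down"
    s=telemetry.read_state();R=np.array(s["tcp_rot"]);a=np.radians(yaw)
    y=np.array([np.cos(a),np.sin(a),0]);z=np.array([0,0,-1.]);G=np.c_[np.cross(y,z),y,z]
    print("t",s["time_s"],"pos",s["position"].round(4),"yaw",np.degrees(np.arctan2(R[1,1],R[0,1])).round(2),"F",s["force"].round(1),"op",round(s["opening"],3))
    print("shift",(R.T@(np.array(P)-s["position"])).round(4),"turn",Ro.from_matrix(R.T@G).as_rotvec().round(4))
E
python3 -c "
from h import *
move([.553,.177,.2],14.6)"
```

```text
t 0.15 pos [0.2262 0.5821 0.2218] yaw 68.76 F [-0.1  0.2  0.6] op 1.001
shift [-0.4514 -0.2591  0.0221] turn [-1.600e-03  5.000e-04  9.452e-01]
```

>>> servo_tool(targets=[[[-0.451,-0.259,0.022],[0,0,0.945]],[[-0.451,-0.259,0.022],[0,0,0.945]],[[-0.451,-0.259,0.022],[0,0,0.945]],[[-0.451,-0.259,0.022],[0,0,0.945]],[[-0.451,-0.259,0.022],[0,0,0.945]],[[-0.451,-0.259,0.022],[0,0,0.945]],[[-0.451,-0.259,0.022],[0,0,0.945]],[[-0.451,-0.259,0.022],[0,0,0.945]],[[-0.451,-0.259,0.022],[0,0,0.945]],[[-0.451,-0.259,0.022],[0,0,0.945]],[[-0.451,-0.259,0.022],[0,0,0.945]],[[-0.451,-0.259,0.022],[0,0,0.945]]], gripper=0.087)

```text
time_s: 1.65
position: [0.5516, 0.1793, 0.2006]
tcp_rot: [[-0.255, 0.967, -0.001], [0.967, 0.255, 0.0], [0.0, -0.001, -1.0]]
force: [0.4, 0.6, 0.4]
opening: 1.002
```

```bash
python3 - <<'E'
from h import *
move([.553,.177,.067],14.6)
p,K,E,s=cap("wrist");np.savez("pics/w1.npz",K=K,E=E)
a=np.radians(14.6);X=np.array([np.cos(a),np.sin(a),0]);Y=np.array([-X[1],X[0],0])
c=np.array([.553,.177,.109])
q=[proj(K,E,c+i*.011*X+j*.021*Y) for i,j in((1,1),(1,-1),(-1,-1),(-1,1))]
print(np.round(q,1))
u,v=np.mean(q,0).astype(int)
cv2.polylines(p,[np.round(q).astype(int)],1,(0,255,0),1)
x0,y0=max(0,u-150),max(0,v-100);print(x0,y0)
cv2.imwrite("pics/w1.png",cv2.resize(p[y0:y0+200,x0:x0+266],None,fx=3,fy=3))
E
```

```text
t 1.65 pos [0.5516 0.1793 0.2006] yaw 14.75 F [0.4 0.6 0.4] op 1.002
shift [-0.0027  0.0009  0.1336] turn [-0.0007 -0.0004  0.0027]
[[336.2 181.3]
 [335.5 225.4]
 [312.  225.3]
 [311.7 181.2]]
173 103
```

View pics/w1.png

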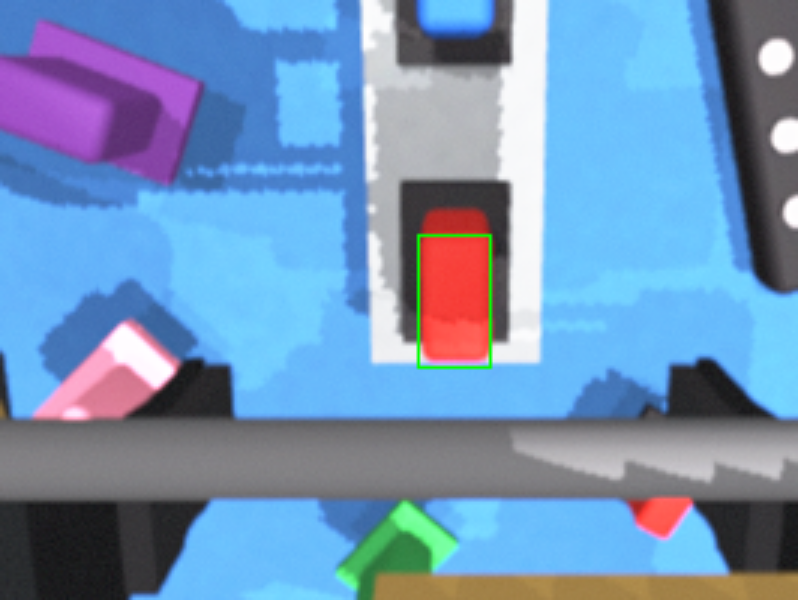

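The projected outline matches the red grip to about 1 mm across the jaws and 2 mm along its length. I'll go down part way and check that the arm has settled.

>>> servo_tool(targets=[[[0,0,0.03],[0,0,0]],[[0,0,0.06],[0,0,0]],[[0,0,0.07],[0,0,0]],[[0,0,0.07],[0,0,0]],[[0,0,0.07],[0,0,0]]])

```text
time_s: 2.33
position: [0.5537, 0.1781, 0.1317]
tcp_rot: [[-0.253, 0.968, 0.002], [0.968, 0.253, 0.0], [-0.0, 0.002, -1.0]]
force: [-0.3, -0.5, 0.8]
opening: 0.997
```

```bash
python3 -c "
from h import *
move([.553,.177,.067],14.6)"
```

```text
t 2.325 pos [0.5537 0.1781 0.1317] yaw 14.63 F [-0.3 -0.5  0.8] op 0.997
shift [-0.0008 -0.0011  0.0647] turn [0.0022 0.0003 0.0006]
```

>>> servo_tool(targets=[[[-0.001,-0.001,0.03],[0,0,0]],[[-0.001,-0.001,0.05],[0,0,0]],[[-0.001,-0.001,0.063],[0,0,0]],[[-0.001,-0.001,0.063],[0,0,0]],[[-0.001,-0.001,0.063],[0,0,0]],[[-0.001,-0.001,0.063],[0,0,0]]])

```text
time_s: 3.08
position: [0.5529, 0.1766, 0.0685]
tcp_rot: [[-0.252, 0.968, 0.002], [0.968, 0.252, 0.0], [-0.0, 0.002, -1.0]]
force: [-0.3, -1.0, -0.4]
opening: 1.002
```

>>> servo_tool(targets=[[[0,0,0],[0,0,0]],[[0,0,0],[0,0,0]],[[0,0,0],[0,0,0]],[[0,0,0],[0,0,0]],[[0,0,0],[0,0,0]],[[0,0,0],[0,0,0]]], gripper=0.0)

```text
time_s: 3.82
position: [0.5522, 0.1765, 0.0675]
tcp_rot: [[-0.252, 0.968, -0.0], [0.968, 0.252, -0.0], [-0.0, -0.0, -1.0]]
force: [0.3, 0.1, 0.2]
opening: 0.407
```

>>> servo_tool(targets=[[[0,0,0],[0,0,0]],[[0,0,0],[0,0,0]],[[0,0,0],[0,0,0]],[[0,0,0],[0,0,0]]])

```text
time_s: 4.32
position: [0.5524, 0.1765, 0.0676]
tcp_rot: [[-0.252, 0.968, 0.0], [0.968, 0.252, 0.0], [-0.0, 0.0, -1.0]]
force: [0.3, 0.8, -0.8]
opening: 0.253
```

>>> servo_tool(targets=[[[0,0,-0.01],[0,0,0]],[[0,0,-0.03],[0,0,0]],[[0,0,-0.05],[0,0,0]],[[0,0,-0.08],[0,0,0]],[[0,0,-0.12],[0,0,0]],[[0,0,-0.14],[0,0,0]],[[0,0,-0.14],[0,0,0]],[[0,0,-0.14],[0,0,0]]])

```text
time_s: 5.32
position: [0.5509, 0.1763, 0.2067]
tcp_rot: [[-0.252, 0.968, -0.003], [0.968, 0.252, -0.0], [0.0, -0.003, -1.0]]
force: [-0.1, -0.5, -1.9]
opening: 0.251
```

```bash
python3 -c "
from h import *
move([.513,-.202,.208],.6)"
```

```text
t 5.325 pos [0.5509 0.1763 0.2067] yaw 14.61 F [-0.1 -0.5 -1.9] op 0.251
shift [-0.3565 -0.1321 -0.0011] turn [-0.0028  0.      0.2446]
```

>>> servo_tool(targets=[[[-0.045,-0.017,0],[0,0,0.03]],[[-0.09,-0.033,0],[0,0,0.06]],[[-0.135,-0.05,0],[0,0,0.09]],[[-0.18,-0.067,0],[0,0,0.12]],[[-0.225,-0.083,0],[0,0,0.15]],[[-0.27,-0.1,0],[0,0,0.185]],[[-0.315,-0.117,0],[0,0,0.215]],[[-0.345,-0.128,0],[0,0,0.235]],[[-0.3565,-0.132,0],[0,0,0.245]],[[-0.3565,-0.132,0],[0,0,0.245]],[[-0.3565,-0.132,0],[0,0,0.245]],[[-0.3565,-0.132,0],[0,0,0.245]]])

```text
time_s: 6.82
position: [0.5144, -0.2003, 0.2075]
tcp_rot: [[-0.012, 1.0, -0.0], [1.0, 0.012, 0.001], [0.001, -0.0, -1.0]]
force: [-0.1, -0.7, -1.4]
opening: 0.251
```

```bash
python3 - <<'E'
from h import *
move([.513,-.202,.208],.6)
p,K,E,s=cap("wrist");np.savez("pics/w2.npz",K=K,E=E)
t,K2,E2,_=cap("top");np.savez("pics/t2.npz",K=K2,E=E2)
d,K3,E3,_=cap("side");np.savez("pics/s2.npz",K=K3,E=E3)
o=np.zeros((600,800,3),np.uint8)
o[:400,:640]=p
o[400:,:360]=d[200:400,180:540][:200]
o[400:,400:800]=cv2.resize(t[170:270,340:540],None,fx=2,fy=2)
cv2.imwrite("pics/w2.png",o); cv2.imwrite("pics/w2f.png",p); cv2.imwrite("pics/s2f.png",d)
E
```

```text
t 6.825 pos [ 0.5144 -0.2003  0.2075] yaw 0.68 F [-0.1 -0.7 -1.4] op 0.251
shift [-0.0017 -0.0014 -0.0005] turn [-0.0004 -0.0006  0.0014]
```

View pics/w2.png

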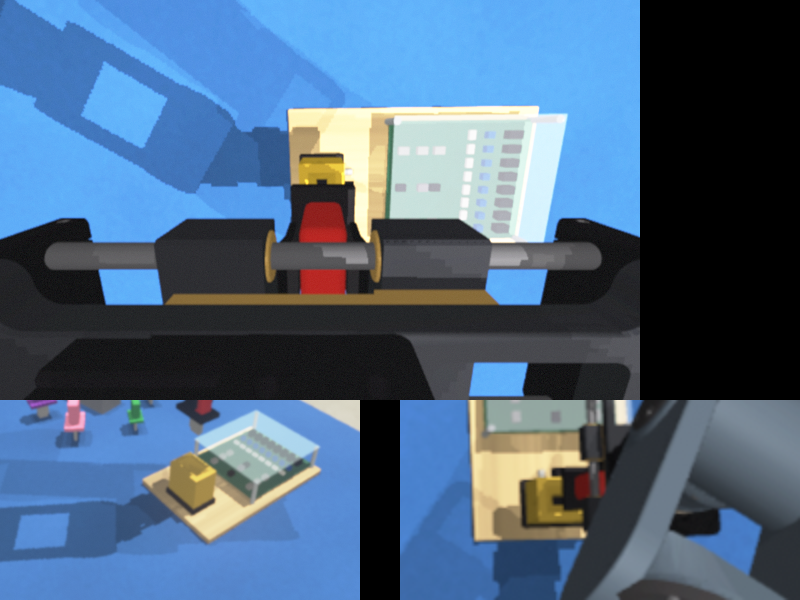

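The wrist view shows the key held upright over the yellow switch, whose rim appears at about x 300–343, y 155–185. I'll overlay the predicted rim and collar on the wrist and side views.

```bash
python3 - <<'E'
from h import *
def box(p,K,E,c,hx,hy,yaw,col,f,x0,y0):
    a=np.radians(yaw);X=np.array([np.cos(a),np.sin(a),0]);Y=np.array([-X[1],X[0],0])
    q=np.array([proj(K,E,np.array(c)+i*hx*X+j*hy*Y) for i,j in((1,1),(1,-1),(-1,-1),(-1,1))])
    cv2.polylines(p,[np.round((q+.5-[x0,y0])*f).astype(int)],1,col,1)
o=np.zeros((600,800,3),np.uint8)
tcp=[.5144,-.2003,.2075]
for n,x0,y0,w,h,f,ox in(("w2",270,130,100,150,4,0),("s2",330,130,100,150,4,400)):
    p=cv2.imread(f"pics/{n}f.png");d=np.load(f"pics/{n}.npz");K,E=d["K"],d["E"]
    c=cv2.resize(p[y0:y0+h,x0:x0+w],None,fx=f,fy=f,interpolation=2)
    box(c,K,E,[.5128,-.2024,.084],.023,.033,.6,(0,255,0),f,x0,y0)
    box(c,K,E,[.5144,-.2003,.2075-.0175],.02,.03,.68,(255,255,0),f,x0,y0)
    box(c,K,E,[.5144,-.2003,.2075-.0555],.003,.013,.68,(255,0,255),f,x0,y0)
    o[:h*f,ox:ox+w*f]=c
cv2.imwrite("pics/w3.png",o)
E
```

```text
(no output)
```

View pics/w3.png

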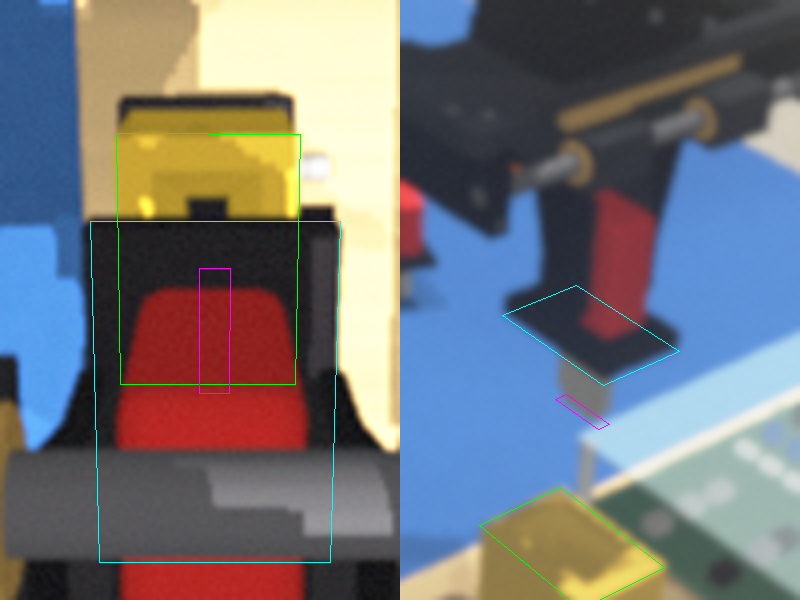

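The side view agrees with the predicted rim, collar and tongue tip to about 1–2 mm, and the wrist view agrees on the slot's x. I'll correct and lower to just above the mouth.

>>> servo_tool(targets=[[[-0.001,-0.001,0.02],[0,0,0]],[[-0.001,-0.001,0.04],[0,0,0]],[[-0.001,-0.001,0.05],[0,0,0]],[[-0.001,-0.001,0.05],[0,0,0]],[[-0.001,-0.001,0.05],[0,0,0]],[[-0.001,-0.001,0.05],[0,0,0]]])

```text
time_s: 7.72
position: [0.5139, -0.2031, 0.1583]
tcp_rot: [[-0.01, 1.0, 0.001], [1.0, 0.01, -0.001], [-0.001, 0.001, -1.0]]
force: [-0.2, -0.2, -1.8]
opening: 0.248
```

```bash
python3 - <<'E'
from h import *
move([.513,-.202,.1015],.6)
for n in("wrist","side"):
    p,K,E,s=cap(n);cv2.imwrite(f"pics/{n}4.png",p)
p=cv2.imread("pics/side4.png")[170:320,320:440]
cv2.imwrite("pics/s4.png",cv2.resize(p,None,fx=4,fy=4,interpolation=2))
E
```

```text
t 7.725 pos [ 0.5139 -0.2031  0.1583] yaw 0.58 F [-0.2 -0.2 -1.8] op 0.248
shift [ 0.0012 -0.001   0.0568] turn [ 0.0014  0.0009 -0.0004]
```

View pics/s4.png

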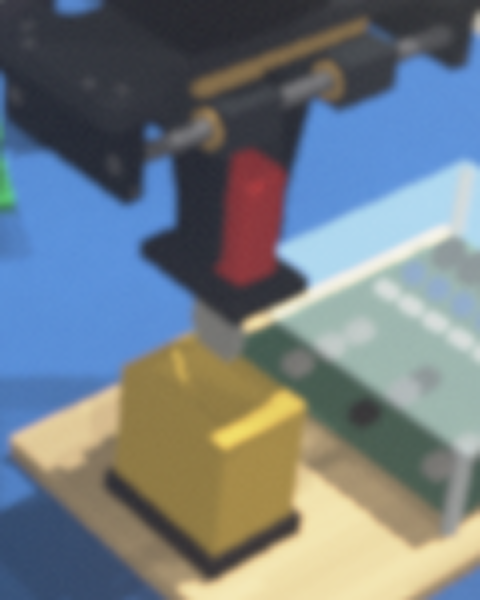

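The side view shows the tongue tip centred just above the mouth, in line with the slot. I'll insert in stages.

>>> servo_tool(targets=[[[0.0007,-0.001,0.006],[0,0,0]],[[0.0007,-0.001,0.012],[0,0,0]],[[0.0007,-0.001,0.018],[0,0,0]],[[0.0007,-0.001,0.024],[0,0,0]],[[0.0007,-0.001,0.03],[0,0,0]],[[0.0007,-0.001,0.03],[0,0,0]]])

```text
time_s: 8.57
position: [0.512, -0.2018, 0.1269]
tcp_rot: [[-0.01, 1.0, -0.001], [1.0, 0.01, 0.001], [0.001, -0.001, -1.0]]
force: [0.7, 1.5, -2.1]
opening: 0.248
```

>>> servo_tool(targets=[[[0,0,0.006],[0,0,0]],[[0,0,0.012],[0,0,0]],[[0,0,0.018],[0,0,0]],[[0,0,0.023],[0,0,0]],[[0,0,0.023],[0,0,0]],[[0,0,0.023],[0,0,0]]])

```text
time_s: 9.32
position: [0.5125, -0.2022, 0.1046]
tcp_rot: [[-0.01, 1.0, 0.0], [1.0, 0.01, -0.0], [-0.0, 0.0, -1.0]]
force: [-0.2, -0.5, -1.8]
opening: 0.246
```

>>> servo_tool(targets=[[[0,0,0.001],[0,0,0]],[[0,0,0.002],[0,0,0]],[[0,0,0.003],[0,0,0]],[[0,0,0.003],[0,0,0]],[[0,0,0.003],[0,0,0]]])

```text
time_s: 9.95
position: [0.5124, -0.2021, 0.1015]
tcp_rot: [[-0.01, 1.0, 0.0], [1.0, 0.01, -0.0], [-0.0, 0.0, -1.0]]
force: [-0.5, 0.2, -0.9]
opening: 0.252
```

>>> servo_tool(targets=[[[0,0,0.001],[0,0,0]],[[0,0,0.002],[0,0,0]],[[0,0,0.002],[0,0,0]],[[0,0,0.002],[0,0,0]]])

```text
time_s: 10.45
position: [0.5125, -0.2022, 0.1015]
tcp_rot: [[-0.01, 1.0, 0.001], [1.0, 0.01, -0.001], [-0.001, 0.001, -1.0]]
force: [-2.8, 0.6, 11.6]
opening: 0.252
```

It stops at z = 0.1015, exactly the predicted home height, with 11.6 N of push-back. I'll release and retract.

>>> servo_tool(targets=[[[0,0,-0.0015],[0,0,0]],[[0,0,-0.0015],[0,0,0]],[[0,0,-0.0015],[0,0,0]],[[0,0,-0.0015],[0,0,0]],[[0,0,-0.0015],[0,0,0]],[[0,0,-0.0015],[0,0,0]],[[0,0,-0.0015],[0,0,0]],[[0,0,-0.0015],[0,0,0]]], gripper=0.07)

```text
time_s: 11.45
position: [0.5124, -0.2021, 0.1011]
tcp_rot: [[-0.01, 1.0, 0.0], [1.0, 0.01, -0.0], [-0.0, 0.0, -1.0]]
force: [0.7, -0.5, 0.6]
opening: 0.803
```

>>> servo_tool(targets=[[[0,0,-0.01],[0,0,0]],[[0,0,-0.03],[0,0,0]],[[0,0,-0.06],[0,0,0]],[[0,0,-0.1],[0,0,0]],[[0,0,-0.14],[0,0,0]],[[0,0,-0.16],[0,0,0]],[[0,0,-0.16],[0,0,0]],[[0,0,-0.16],[0,0,0]]])

```text
time_s: 12.45
position: [0.5118, -0.2017, 0.2604]
tcp_rot: [[-0.01, 1.0, -0.001], [1.0, 0.01, 0.001], [0.001, -0.001, -1.0]]
force: [0.1, -0.3, -0.8]
opening: 0.799
```

```bash
python3 - <<'E'
from h import *
p,K,E,s=cap("side");t,_,_,_=cap("top")
print(s["time_s"],s["position"],s["force"],s["opening"])
o=np.zeros((600,800,3),np.uint8)
c=cv2.resize(p[200:320,320:440],None,fx=3.3,fy=3.3,interpolation=2);o[:396,:396]=c
o[:396,400:796]=cv2.resize(p[130:250,190:310],(396,396))
o[400:,:400]=t[90:290,150:550]
d=cv2.absdiff(t,cv2.imread("pics/top0.png"));o[400:,400:]=d[90:290,150:550]
cv2.imwrite("pics/f.png",o)
E
```

```text
12.45 [ 0.51176003 -0.2017092   0.26043046] [ 0.12033754 -0.29306954 -0.82585435] 0.7994627590244932
```

View pics/f.png

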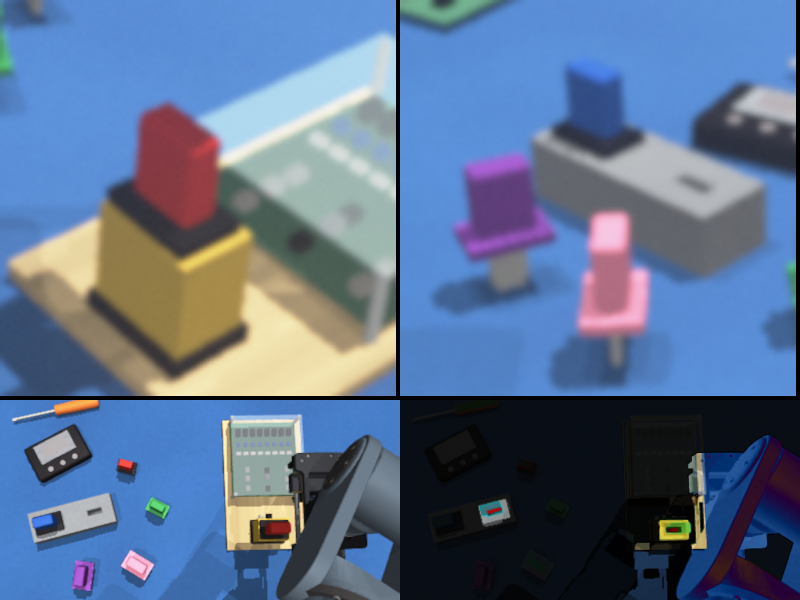

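The red key stands upright in the switch with its collar flat on the rim. The difference image shows no change at the blue key or the meter.

```bash
python3 -c "
from h import *
print(order.hand_in())"
```

```text
the job is handed in; nothing more can be done
None
```

I pulled the red key straight up out of the grey rest and pushed it into the yellow switch until it stopped. I then released it, backed off about 16 cm and handed the job in at about 12.5 s; the hand-in gives no verdict.

- **Insertion:** while still gripped, the key stopped at the predicted home height (TCP z 0.1015 m) with 11.6 N pushing back. The TCP was within about 1 mm of where I had measured the mouth.
- **After release:** the last pictures show the key upright with its collar flat on the rim. The open gripper is clear and the wrist force is near zero.
- **Blue key and meter:** comparing the first and last top views shows no movement of either.

No check failed or disagreed. I judged the final upright angle and collar seating by eye from the pictures, not by measurement.

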